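Seat a sensor tile against the jig gate with a spacer

TASK

Swing the jig's raised gate down until it is fully shut with its tab behind the rim. Then take the plastic spacer from its stand, lower its blade fully into the gap between the sensor tile and the stop blocks at the one place where the gap is wide enough (in front of the thinner block), and push the tile with it until the tile is flush along the gate. Finish while still holding the spacer upright and down in the gap and pressing the tile steadily against the gate, a few newtons, not more than 40; never touch the tile with the gripper itself, and do not disturb the jar, screwdriver and cup nearby.

Things in the scene. Friction and masses are not known exactly. Their poses are not given: they have to be found in the camera images.
- jig: Fixed aluminium jig. Origin: on the table under its base plate; z up. Base plate 200 (x) x 160 mm (y), 10 mm thick. The tile lies on it and is pushed along the jig's +y until it meets the shut gate's face, the plane y = +40 mm. The stop blocks stand at the -y end.
- gate (a joint): Gate angle, 0 = shut (level), grows as the free end rises; starts at 0.4 to 0.9 rad. The hinge axis runs along the jig's y through gate_hinge. Friction (0.25 N m; gate 0.15 kg) keeps the gate wherever it is left; 1 to 3 N down on its thumb plate moves it; it stops dead at 0. When shut the bar spans heights 12 to 28 mm over the table, the thumb plate 28 to 34 mm.
- gate_hinge (a point): Point on the gate's hinge axis, fixed in the jig at x +80, y +46, z +20 mm. From here the gate's aluminium bar (155 mm long, 12 mm wide in y, 16 mm high, centred on the axis height) runs to the jig's -x; at its free end a 12 mm tab drops beside a 16 mm high rim on the base plate when shut.
- gate_plate (a point): Centre of the top face of the gate's thumb plate (36 x 30 x 6 mm), near its free end; moves with the gate. With the gate shut it lies 138 mm to the jig's -x of gate_hinge, 10 mm to its +y and 14 mm above it. Push here to shut the gate.
- stop_thin: Fixed plastic stop block, the thinner one: 40 (x) x 28 (y) x 20 mm high, on the base plate, axes parallel to the jig's, at jig x +20.5 or -20.5, y -56 mm. Origin: centre of its underside. Its face to the tile is 14 mm to +y of the origin; the gap from there to the tile is 18 to 24 mm at the start: the spacer's 12 mm blade fits.
- stop_thick: Fixed plastic stop block, the thicker one, beside the thin one: 40 x 42 x 20 mm high. Origin 14 mm from its back face, at jig y -56 mm; its face towards the tile is 28 mm to +y of the origin, gap to the tile 4 to 10 mm: too narrow.
- tile: Loose sensor tile, 0.18 to 0.28 kg: aluminium carrier, green board, mirror-like sensor, 130 (x) x 50 (y) x 13 mm, two black connector strips on top up to 18 mm. Lies on the base plate (underside 10 mm over the table), axes near the jig's. Origin: centre of its underside. Slides with about 0.5 to 1.5 N; pushed off its middle it turns, and some 4 to 10 N of push bring it square against the gate.
- tile_corner_a (a point): Point on the tile's edge face towards the gate, at its jig -x end, at half the tile's 13 mm thickness.
- tile_corner_b (a point): The same at the jig +x end.
- stand: Fixed black stand, 80 (x) x 60 (y) x 22 mm high, with a slot 23 (x) x 15 (y) mm and 16 mm deep in which the spacer's blade stands. Origin: centre of its underside; axes parallel to the spacer's at the start.
- spacer_center (a point): Centre of the loose plastic spacer, half-way up its 62 mm height. Upper part: grip head 36 (x) x 24 (y) x 30 mm high, its middle 16 mm above this point; lower part: blade 20 (x) x 12 (y) x 32 mm high, its foot 31 mm below this point. Grip the head across its 24 mm (spacer's y). 60 g. Its foot starts 6 mm over the table.
- spacer: The same spacer; origin at the centre of its foot, same axes.
- jar_c (a point): Bystander: small clear jar with white cap, 48 mm across, 60 mm high; point half-way up.
- driver_grip (a point): Bystander: black screwdriver lying on the bench, about 160 mm long; its handle.
- cup_c (a point): Bystander: white cup, 64 mm across, 50 mm high; point half-way up.
Things that resemble listed ones, but are neither listed nor needed, are in the scene too. Leave any green or pink look-alike of the spacer alone. There is more than one size of the tile; the job needs the middle-sized.

How it is judged:
By the outcome, as a careful person would: the job done as asked, in the order asked, and still so for the second after the job is handed in, while the arm keeps its last pose, push and grip.
It also fails if it takes over 54 s, if anything falls off the work surface, if the arm or the gripper's body presses on something with over 40 N, if the wrist force passes 120 N, or if a joint passes its speed limit or range.

ROBOT

A 7-joint arm with a two-finger parallel gripper is mounted at the origin on the work surface. World frame = base frame: x ahead of the robot, y to its left, z up, the work surface at z = 0. Lengths are in m, angles in rad, forces in N, time in s.
With the tool pointing down it reaches from about 0.35 to 0.9 m from the base axis. Payload 19.9 kg.
Tool frame: the origin (TCP) lies between the finger pads; the fingertips stand 19 mm ahead of it and the grasp point (between the pads) is the TCP; z points along the fingers, y is the direction in which the jaws open and shut (so a half turn about z gives the same grasp; the last joint's range is limited). The gripper opens to 94 mm and grips with 3 to 60 N. Pads are 16 mm wide; open, the fingers measure 119 mm over their backs; the gripper's body (75 mm by 177 mm) begins 78 mm behind the grasp point.
Start: joints at [1.159, 0.417, -0.01, 1.614, 0.005, 1.111, -0.053], TCP at [0.226, -0.583, 0.224] pointing down, gripper open.
Joint ranges: [-2.81, 2.81], [-0.39, 2.02], [-1.27, 1.25], [0.06, 2.57], [-1.19, 4.33], [0.19, 2], [-2.82, 2.82]. Speed limits (rad/s): [1.89, 1.89, 2.39, 2.39, 3.01, 3.01, 3.01].

INTERFACE

Orientations are given as a 3x3 rotation matrix whose columns are the frame's x, y, z axes.
In Python, from rig import robot gives the robot as it stands. Calls block until the motion is done:
- robot.move_ptp(position, orientation): joint-space move of the TCP to a pose.
- robot.move_linear(position, velocity=0.15, frame=None, threshold=None): straight line of the TCP; frame=None keeps the orientation; velocity is the mean speed in m/s. With threshold (N) it stops when the force on the tool has changed by that much, and returns True; else False.
- robot.goto_joints(angles): joint-space move.
- robot.gripper_to(opening): finger opening in m; the grip force is fixed at half the most; returns when the fingers have stopped.
- robot.pause(seconds).
- robot.ik(position, orientation): joint angles nearest the present ones, or None.
- robot.get_state(): the state.
- robot.grab_frame(name): name is "side" or "top" or "wrist"; returns the picture (420x560x3 uint8, red, green, blue); there is no depth.
- robot.camera_info(name): a dict with "fx", "fy", "cx", "cy" (pixels), "rvec" (rotation vector, rad) and "tvec" (3), from world to camera coordinates, as OpenCV has them. Camera axes: x right, y down, z forward; pixel columns grow to the right and rows downward; lengths in m; the calibration is good to about 2 mm. A picture is of the moment at which its call begins: read the wrist's pose just before it. camera_info takes no time and is no camera call; for the wrist camera it gives the pose at the moment of the call.
A pose or a line that the arm cannot do raises robot.PlanningError and nothing moves.
- robot.sign_off(): hands the job in, once; it reports no verdict.
The state is a dict: "time": time; "qpos": joint angles; "joint_vel": joint speeds; "effort": joint torques, N m; "ee_pos": TCP position; "tool_rot": TCP orientation; "force": force on the tool from outside, world axes, zero at the start; "moment": the same for the moment, N m; "opening": finger opening in m.
Only numpy, scipy, OpenCV 4.12 (cv2) and the standard library are available. Lean on these libraries where they do the work, as an engineer would, in place of code of your own. Each camera call takes 0.05 s, during which the arm holds its last target.

## Working session

There is one attempt and no reset: what is moved stays moved. The work goes in short steps, each a Python script; the robot and the scene stay as the last script left them, time stands still between calls to the robot, and variables do not carry over. Pictures are saved under pics/ and viewed, and the job is handed in when it is done.

```bash
ls; mkdir -p pics; python3 - <<'E'
from rig import robot
import cv2,numpy as np
for n in["side","top","wrist"]:
    i=robot.camera_info(n);print(n,{k:np.round(v,4).tolist() for k,v in i.items()})
    cv2.imwrite(f"pics/{n}0.png",robot.grab_frame(n)[:,:,::-1])
s=robot.get_state();print(s['time'],s['ee_pos'],s['tool_rot'],s['opening'],s['force'])
E
```

```text
pics
side {'fx': 511.1988, 'fy': 511.1988, 'cx': 286.2342, 'cy': 209.1865, 'rvec': [2.3956, -0.3619, 0.139], 'tvec': [-0.5498, 0.1758, 0.8729]}
top {'fx': 443.0568, 'fy': 443.0568, 'cx': 276.719, 'cy': 210.0063, 'rvec': [2.1333, -2.1547, 0.2124], 'tvec': [0.0151, 0.5908, 1.0017]}
wrist {'fx': 300.0614, 'fy': 300.0614, 'cx': 276.4925, 'cy': 210.8215, 'rvec': [-2.3884, 1.6325, 0.2386], 'tvec': [-0.6257, -0.0289, 0.3926]}
0.15 [ 0.22636872 -0.58227376  0.22396709] [[ 9.32029590e-01  3.62381931e-01 -4.23642315e-04]
 [ 3.62382171e-01 -9.32029174e-01  8.84376870e-04]
 [-7.43647991e-05 -9.77785833e-04 -9.99999519e-01]] 0.09399401919550658 [-0.04485976  0.42796376 -0.0813405 ]
```

View pics/side0.png

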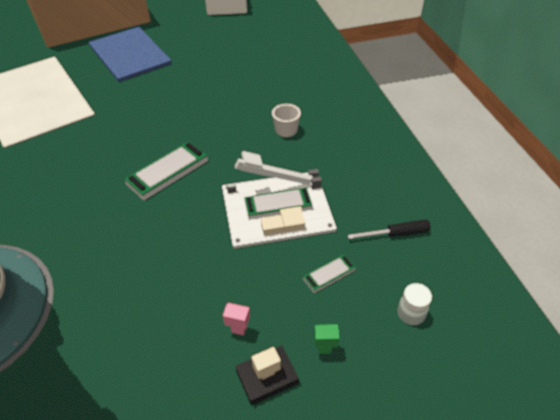

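View pics/top0.png

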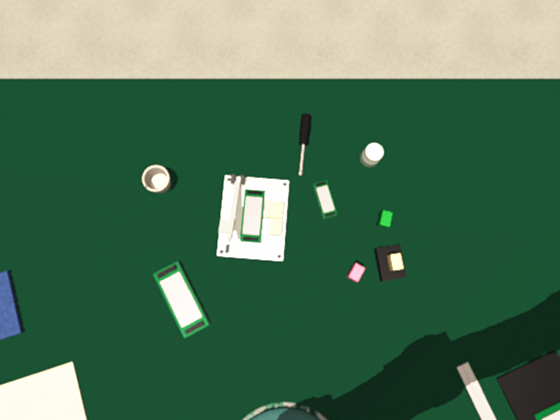

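View pics/wrist0.png

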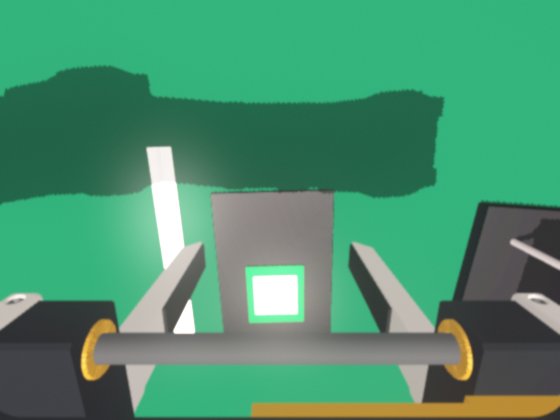

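The side view shows the wanted spacer (cream, on its stand) at about (266,362). Its look-alikes are pink at (236,318) and green at (327,337). There are three tiles: the one in the jig at (278,202), a large one at (167,168) and a small one at (329,273). The one in the jig is middle-sized. Next I'll take close crops.

```bash
cat > h.py <<'E'
from rig import robot
import cv2,numpy as np
def K(i): return np.array([[i['fx'],0,i['cx']],[0,i['fy'],i['cy']],[0,0,1.]])
def ray(i,uv):
    R=cv2.Rodrigues(np.array(i['rvec'],float))[0];t=np.array(i['tvec'],float).ravel()
    d=R.T@np.linalg.inv(K(i))@np.array([uv[0],uv[1],1.]);return -R.T@t,d
def onz(i,uv,z):
    c,d=ray(i,uv);return c+d*(z-c[2])/d[2]
def proj(i,p):
    R=cv2.Rodrigues(np.array(i['rvec'],float))[0];t=np.array(i['tvec'],float).ravel()
    q=K(i)@(R@np.array(p,float)+t);return q[:2]/q[2]
def tri(i,u,j,v):
    a,d=ray(i,u);b,e=ray(j,v);d=d/np.linalg.norm(d);e=e/np.linalg.norm(e)
    s=np.linalg.lstsq(np.c_[d,-e],b-a,rcond=None)[0];p=a+d*s[0];q=b+e*s[1];return (p+q)/2,np.linalg.norm(p-q)
def crop(im,x0,y0,x1,y1,f,name):
    c=cv2.resize(im[y0:y1,x0:x1],None,fx=f,fy=f,interpolation=cv2.INTER_CUBIC)
    cv2.imwrite(name,c)
E
python3 - <<'E'
from h import *
s=cv2.imread("pics/side0.png");t=cv2.imread("pics/top0.png")
crop(s,210,140,345,250,5.9,"pics/c1.png");crop(t,205,165,300,270,5.6,"pics/c2.png")
a=cv2.resize(s[295:405,210:350],None,fx=2.8,fy=2.8,interpolation=2);b=cv2.resize(t[200:290,340:415],None,fx=4,fy=4,interpolation=2)
H=max(a.shape[0],b.shape[0]);o=np.zeros((H,a.shape[1]+b.shape[1],3),np.uint8);o[:a.shape[0],:a.shape[1]]=a;o[:b.shape[0],a.shape[1]:]=b
cv2.imwrite("pics/c3.png",o)
E
```

```text
(no output)
```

View pics/c1.png

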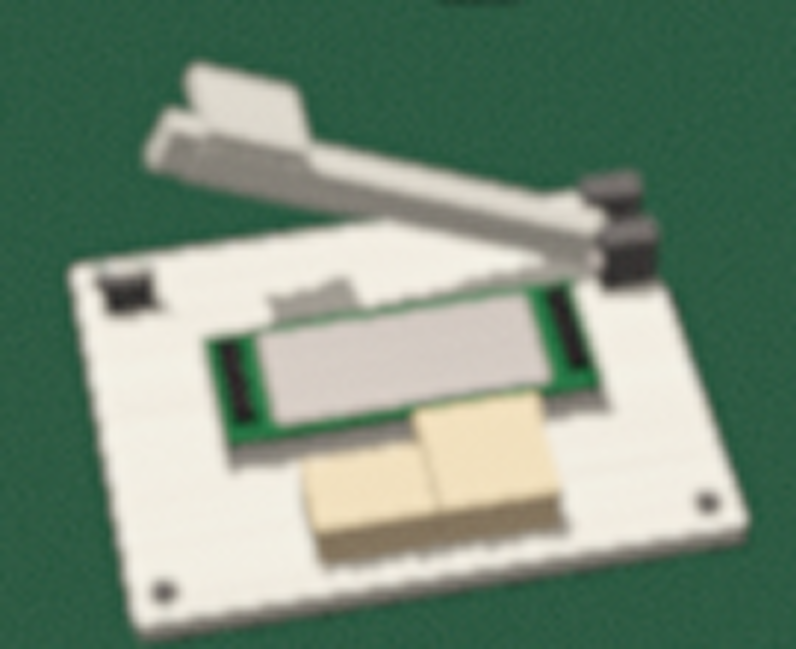

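View pics/c2.png

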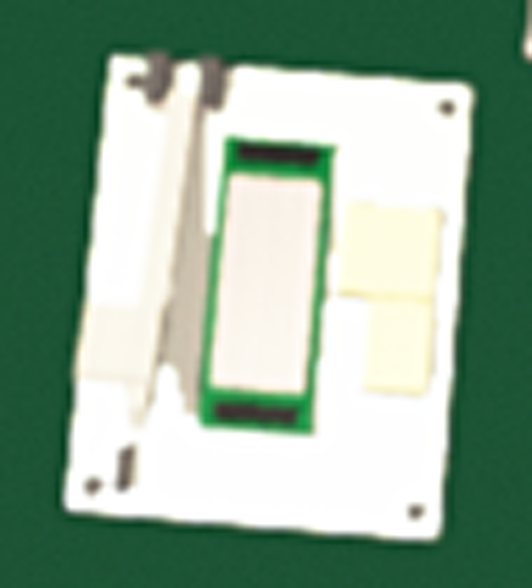

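View pics/c3.png

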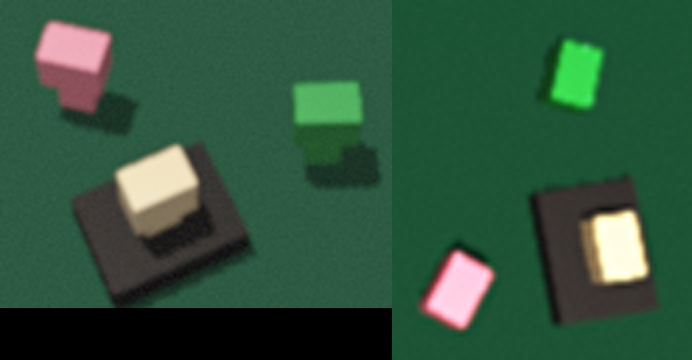

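The crops show the thick block on the jig's +x side (right in the side view, by the hinge) and the thin block on the -x side. The gate is raised, and the cream spacer stands in the black stand. Now I'll measure.

```bash
cat > m.py <<'E'
from h import *
def rect(cam,mask,z,near,minA=30):
    i=robot.camera_info(cam)
    cs=cv2.findContours(mask.astype(np.uint8),cv2.RETR_EXTERNAL,cv2.CHAIN_APPROX_NONE)[0]
    cs=[c for c in cs if cv2.contourArea(c)>minA and abs(cv2.pointPolygonTest(c,near,True))<40]
    c=max(cs,key=lambda c:cv2.contourArea(c) if cv2.pointPolygonTest(c,near,False)>=0 else 0)
    P=np.array([onz(i,p,z)[:2] for p in c[:,0].astype(float)])
    r=cv2.minAreaRect((P*1000).astype(np.float32));return r,c
E
python3 - <<'E'
from m import *
s=cv2.imread("pics/side0.png");t=cv2.imread("pics/top0.png")
for n,im,pj,ps,pst in(("side",s,(235,222),(266,357),(285,382)),("top",t,(262,250),(396,262),(383,275))):
    h=cv2.cvtColor(im,cv2.COLOR_BGR2HSV)
    wm=((h[...,1]<90)&(h[...,2]>140))
    print(n,"px",im[ps[1],ps[0]],im[pst[1],pst[0]],im[pj[1],pj[0]])
    m=((im[...,2].astype(int)>im[...,1]-5)&(h[...,2]>90))
    for lab,near,z in(("jig",pj,.010),("head",ps,.068)):
        mm=m
        if lab=="head": mm=(im[...,2].astype(int)-im[...,0]>20)&(h[...,2]>(170 if n=="side" else 200))
        try:
            r,c=rect(n,mm,z,near);print(n,lab,np.round(r[0],1),np.round(r[1],1),round(r[2],1),cv2.boundingRect(c))
        except Exception as e: print(lab,e)
    bl=(h[...,2]<75)&(im[...,1].astype(int)-im[...,2]<15)
    kk=cv2.morphologyEx(bl.astype(np.uint8),cv2.MORPH_CLOSE,np.ones((3,3)))
    r,c=rect(n,kk,.022,pst);print(n,"stand",np.round(r[0],1),np.round(r[1],1),round(r[2],1),cv2.boundingRect(c))
# jig corner clicks from crops (crop origin + px/scale)
c1=lambda u,v:(210+u/5.9-.4,140+v/5.9-.4); c2=lambda u,v:(205+u/5.6-.4,165+v/5.6-.4)
S=robot.camera_info("side");T=robot.camera_info("top")
nm=["mxpy","mxmy","pxmy"]
for nme,a,b in(("-x+y",c1(72,268),c2(65,510)),("-x-y",c1(138,632),c2(440,541)),("+x-y",c1(748,527),c2(473,85))):
    print(nme,onz(S,a,.01 if nme!='x' else 0)*1000,onz(T,b,.01)*1000)
print("+x+y",onz(T,c2(108,55),.01)*1000)
E
```

```text
side px [194 228 240] [53 55 61] [227 238 243]
side jig [582.3 111.3] [261.7 205.4] 84.8 (222, 151, 114, 97)
side head [ 461.7 -263.9] [36.7 25.4] 8.5 (252, 347, 28, 24)
side stand [ 461.9 -268.1] [80.3 67.1] 8.0 (236, 346, 63, 59)
top px [228 253 254] [53 57 62] [254 254 254]
top jig [581.4  66.5] [162.1 202.6] 84.7 (217, 175, 72, 86)
top head [ 466.  -264.9] [36.7 25.7] 8.3 (390, 253, 14, 17)
top stand [ 466.4 -262.9] [79.3 64.1] 8.5 (375, 245, 31, 36)
-x+y [484.32334179 156.77869181  10.        ] [487.13525038 155.69647285  10.        ]
-x-y [469.61268119  -6.42386675  10.        ] [472.08822243  -5.99875824  10.        ]
+x-y [669.33446714 -23.19081323  10.        ] [674.36859508 -23.7065563   10.        ]
+x+y [689.05752669 138.82522326  10.        ]
```

The jig measures 162 x 203 mm in the top view (expected 160 x 200) and the spacer head 37 x 25.5 mm (expected 36 x 24), so both agree. Next are the gate angle and the bystander positions, with a wrist view to settle the 2–5 mm difference between side and top.

```bash
python3 - <<'E'
from m import *
S=robot.camera_info("side");T=robot.camera_info("top")
c1=lambda u,v:(210+u/5.9-.4,140+v/5.9-.4); c2=lambda u,v:(205+u/5.6-.4,165+v/5.6-.4)
p,e=tri(S,c1(249,108),T,c2(112,342));print("plate",p*1000,e*1000)
a=np.deg2rad(-5.2);R=np.array([[np.cos(a),-np.sin(a)],[np.sin(a),np.cos(a)]])
j=R.T@(p[:2]*1000-np.array([580,66.5]));print("jig",j, "theta",np.arctan2(p[2]*1000-20,80-j[0])-np.arctan2(14,138))
for n,s,t,z in(("pink",(236,312),(356,272),.06),("green",(327,332),(386,218),.06),("jar",(415,305),(372,155),.03),("cup",(287,120),(157,180),.03),("drv",(410,228),(305,128),.01)):
    print(n,np.round(tri(S,s,T,t)[0]*1000),np.round(onz(T,t,z)*1000))
c=np.array([.58,.066,.32]);x=np.array([np.cos(a),np.sin(a),0]);
O=np.c_[x,[np.sin(a),-np.cos(a),0],[0,0,-1]]
for k in(1,-1):
    print(k,robot.ik(c,O@np.diag([k,k,1])))
print(robot.get_state()['tool_rot'][:2,0])
E
```

```text
plate [546.92692572 128.44690736  94.75240457] 2.9832711978746334
jig [-38.55136673  58.69446052] theta 0.461476039462232
pink [ 441. -172.   60.] [ 443. -172.   60.]
green [ 566. -248.   62.] [ 568. -248.   60.]
jar [ 730. -230.   31.] [ 732. -230.   30.]
cup [671. 300.  27.] [671. 299.  30.]
drv [806. -66.  14.] [810. -67.  10.]
1 [ 0.3271261   0.32644617 -0.62933827  1.58186554  0.1972965   1.29770355
 -1.99203485]
-1 [ 0.49365072  0.38098751 -0.86639324  1.57676501  0.29668103  1.32190408
  1.06903647]
[0.93202959 0.36238217]
```

The plate's height and radius fit the hinge model at theta of about 0.46 (predicted plate z 93.8 mm, measured 94.8 mm). I'll close the gripper and look at the jig with the wrist camera.

```bash
python3 - <<'E'
from m import *
a=np.deg2rad(-5.2)
O=np.c_[[np.cos(a),np.sin(a),0],[np.sin(a),-np.cos(a),0],[0,0,-1]]
q=robot.get_state()
robot.move_ptp([.545,.03,.30],O)
robot.gripper_to(0.0)
i=robot.camera_info("wrist");im=robot.grab_frame("wrist")
cv2.imwrite("pics/w1.png",im[:,:,::-1]);np.save("w1.npy",np.r_[np.ravel(i['rvec']),np.ravel(i['tvec'])])
s=robot.get_state();print(s['time'],s['ee_pos'],s['opening'],s['force'],ray(i,(280,210)))
E
```

```text
4.0833 [0.5449935  0.02999282 0.29998985] 0.00037204034812482413 [-0.52026827 -0.26057837 -0.48092806] (array([0.62985107, 0.02205347, 0.46040442]), array([-0.28265874,  0.01325938, -0.95920403]))
```

View pics/w1.png

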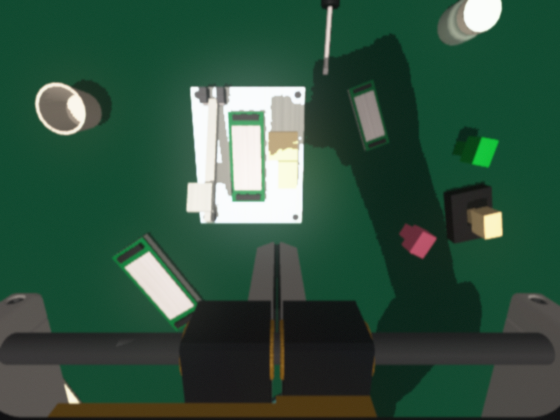

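The wrist view shows the whole jig at (191..305, 87..223), its screw holes at (296,95) and (296,216), the thumb plate at (200,197), and the stand with the spacer at (480,215).

```bash
python3 - <<'E'
from m import *
w=np.load("w1.npy");i=robot.camera_info("wrist");i['rvec']=w[:3];i['tvec']=w[3:]
im=cv2.imread("pics/w1.png");crop(im,180,75,315,235,3.7,"pics/c4.png")
h=cv2.cvtColor(im,cv2.COLOR_BGR2HSV)
for n,b,z in(("jig",[(187,82,312,228)],.01),("head",[(465,195,510,245)],.068)):
    x0,y0,x1,y1=b[0];m=np.zeros(im.shape[:2],np.uint8)
    sub=im[y0:y1,x0:x1].astype(int)
    m[y0:y1,x0:x1]=(sub[...,2]>(sub[...,1]-10))&(sub[...,2]>(90 if n=="jig" else 190))
    c=max(cv2.findContours(m,0,1)[0],key=cv2.contourArea)
    P=np.array([onz(i,p,z)[:2] for p in c[:,0].astype(float)]);r=cv2.minAreaRect((P*1000).astype(np.float32))
    print(n,np.round(r[0],1),np.round(r[1],1),round(r[2],1),cv2.boundingRect(c))
# per-camera errors of jig
a=np.deg2rad(-5.2)
E
```

```text
jig [582.2  76.2] [178.7 198.6] 84.3 (187, 86, 118, 136)
head [ 465.8 -263.6] [36.6 23.3] 6.9 (484, 212, 18, 27)
```

View pics/c4.png

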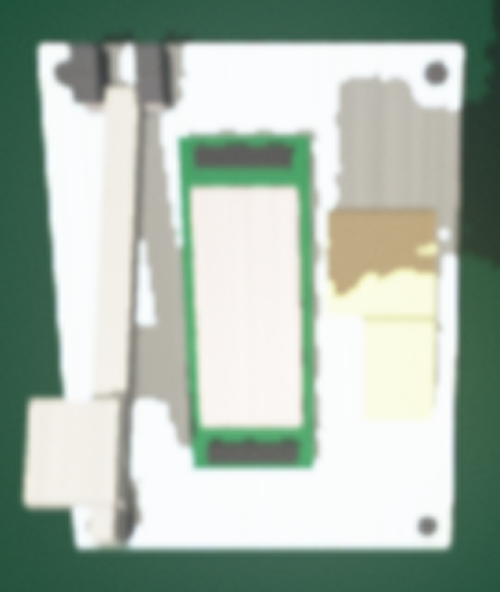

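```bash
python3 - <<'E'
from m import *
w=np.load("w1.npy");i=robot.camera_info("wrist");i['rvec']=w[:3];i['tvec']=w[3:]
c4=lambda u,v:(180+u/3.7-.4,75+v/3.7-.4);c2=lambda u,v:(205+u/5.6-.4,165+v/5.6-.4);T=robot.camera_info("top")
model=np.array([[100,80],[100,-80],[-100,-80],[-100,80.]])
def fit(P):
    m0=model.mean(0);p0=P.mean(0);U,_,V=np.linalg.svd((model-m0).T@(P-p0));R=(U@V).T
    return R,p0-R@m0,P
for nm,I,f,cs,tc,bl in(("wrist",i,c4,[(38,42),(465,43),(452,549),(78,548)],[(180,134),(313,133),(315,466),(195,467)],[(330,211),(330,316),(363,318),(363,420),(435,420),(438,210)]),
  ("top",T,c2,[(108,55),(473,85),(440,541),(65,510)],[(228,138),(336,145),(313,434),(200,427)],[(345,204),(339,295),(366,298),(364,392),(430,395),(441,208)])):
    P=np.array([onz(I,f(*c),.01)[:2]*1000 for c in cs]);R,t,P=fit(P)
    print(nm,"yaw",np.rad2deg(np.arctan2(R[1,0],R[0,0])),"t",t,"res",np.round((P-t)@R-model,1).tolist())
    print(" tile",np.round([(onz(I,f(*c),.0215)[:2]*1000-t)@R for c in tc],1).tolist())
    print(" blk",np.round([(onz(I,f(*c),.030)[:2]*1000-t)@R for c in bl],1).tolist())
E
```

```text
wrist yaw -5.166179656584685 t [580.31540489  66.61291551] res [[0.8, 0.6], [0.5, -0.3], [-0.8, -0.2], [-0.4, -0.1]]
 tile [[67.5, 26.8], [67.9, -23.1], [-61.1, -22.4], [-61.5, 26.6]]
 blk [[39.9, -29.5], [0.8, -29.2], [-0.0, -41.9], [-40.1, -41.9], [-40.1, -70.4], [40.2, -69.9]]
top yaw -5.026708877712002 t [580.66239865  66.20409539] res [[1.6, 1.8], [1.2, -1.4], [-1.8, -1.4], [-1.0, 1.0]]
 tile [[65.8, 24.6], [66.5, -22.9], [-61.0, -23.2], [-61.8, 25.5]]
 blk [[38.9, -29.0], [-1.2, -29.6], [-1.5, -41.3], [-42.2, -43.6], [-41.3, -71.9], [40.4, -70.7]]
```

The jig pose agrees in both views: (580.4, 66.5) mm, yaw -5.15°, residuals under 1 mm from the wrist. The block faces also match the model. The gap in front of the thin block is about 19 mm. Now I'll shut the gate.

```bash
cat >> h.py <<'E'
A=np.deg2rad(-5.15);JT=np.array([.5804,.0665,0]);JR=np.array([[np.cos(A),-np.sin(A),0],[np.sin(A),np.cos(A),0],[0,0,1]])
def J(x,y,z): return JT+JR@np.array([x,y,z])/1000
def O(a): return np.c_[[np.cos(a),np.sin(a),0],[np.sin(a),-np.cos(a),0],[0,0,-1]]
OJ=O(A)
E
python3 - <<'E'
from h import *
f0=robot.get_state()['force']
def P(th,dz=0): return J(80-138*np.cos(th)+14*np.sin(th),56,20+138*np.sin(th)+14*np.cos(th)+19+dz)
robot.move_ptp(P(.47,30),OJ)
f0=robot.get_state()['force']
print("touch",robot.move_linear(P(.42,-2),velocity=.06,threshold=6))
print(robot.get_state()['ee_pos'],robot.get_state()['force']-f0)
for th in(.35,.25,.15,.07,.02):
    r=robot.move_linear(P(th,-1),velocity=.06,threshold=12);s=robot.get_state();print(th,r,s['ee_pos'],np.round(s['force']-f0,1))
    if r:break
r=robot.move_linear(P(0,-5),velocity=.02,threshold=9);s=robot.get_state();print(r,s['ee_pos'],s['force']-f0,s['time'])
i=robot.camera_info("top");cv2.imwrite("pics/t2.png",robot.grab_frame("top")[:,:,::-1]);im=robot.grab_frame("side");crop(im[:,:,::-1],200,120,345,250,5.4,"pics/s2.png")
E
```

```text
touch False
[0.54540045 0.12603816 0.10614839] [-0.82753711 -0.31372108 -0.52798569]
0.35 False [0.54040959 0.12628801 0.098241  ] [-0.3  0.1  0.4]
0.25 False [0.53499224 0.12680498 0.08530992] [-0.  -0.3  0.3]
0.15 False [0.53094363 0.12719209 0.07207471] [-1.  -1.   0.3]
0.07 False [0.52866114 0.12737241 0.0612224 ] [-0.6 -0.5 -1. ]
0.02 False [0.52771402 0.12740943 0.05440659] [-0.2 -0.7 -1. ]
True [0.52814104 0.12753084 0.05308324] [-2.84728175 -1.73244981 12.19677048] 7.5333
```

View pics/s2.png

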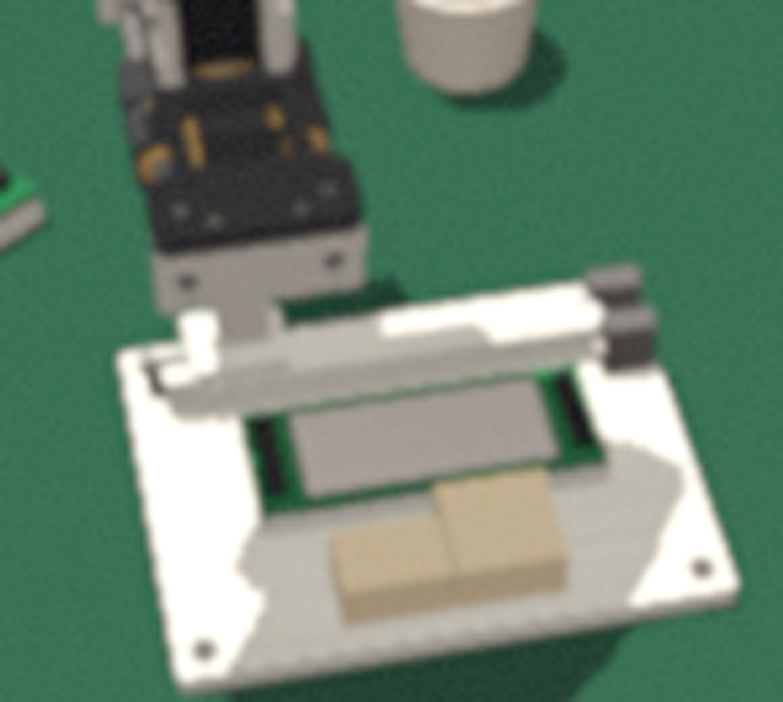

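The fingers met a hard stop at a tip height of 34.1 mm, where the shut thumb plate's top should be at 34 mm. The picture shows the bar level and the tab beside the rim at about (165,390) in the crop. Next I'll hover over the spacer and check it.

```bash
python3 - <<'E'
from h import *
p=robot.get_state()['ee_pos'];p[2]=.14
robot.move_linear(p,velocity=.2)
robot.move_ptp([.4659,-.2642,.17],O(np.deg2rad(8)))
robot.gripper_to(.055)
i=robot.camera_info("wrist");im=robot.grab_frame("wrist")[:,:,::-1].copy()
for x,y in((18,12),(18,-12),(-18,-12),(-18,12)):
    q=np.array([.4659,-.2642,.068])+np.r_[(O(np.deg2rad(8))@np.array([x,-y,0]))[:2]/1000,0]
    u=proj(i,q);cv2.circle(im,tuple(int(round(v)) for v in u),2,(0,0,255),-1)
cv2.imwrite("pics/w3.png",im)
im=robot.grab_frame("top")[:,:,::-1];crop(im,205,165,300,270,5.6,"pics/t3.png")
im=robot.grab_frame("side")[:,:,::-1];crop(im,210,140,345,250,5.9,"pics/s3.png")
s=robot.get_state();print(s['time'],s['ee_pos'],s['opening'])
E
```

```text
10.8083 [ 0.46590531 -0.26421848  0.1699921 ] 0.05504874944276344
```

View pics/w3.png

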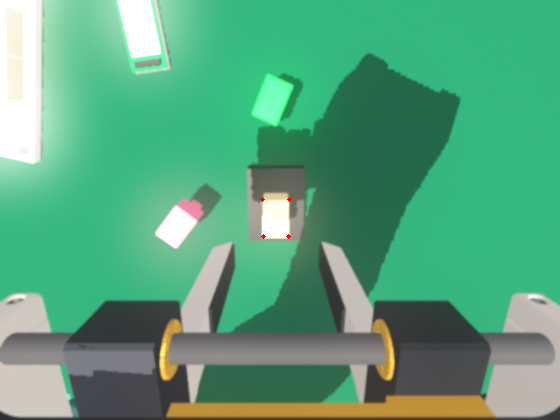

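View pics/s3.png

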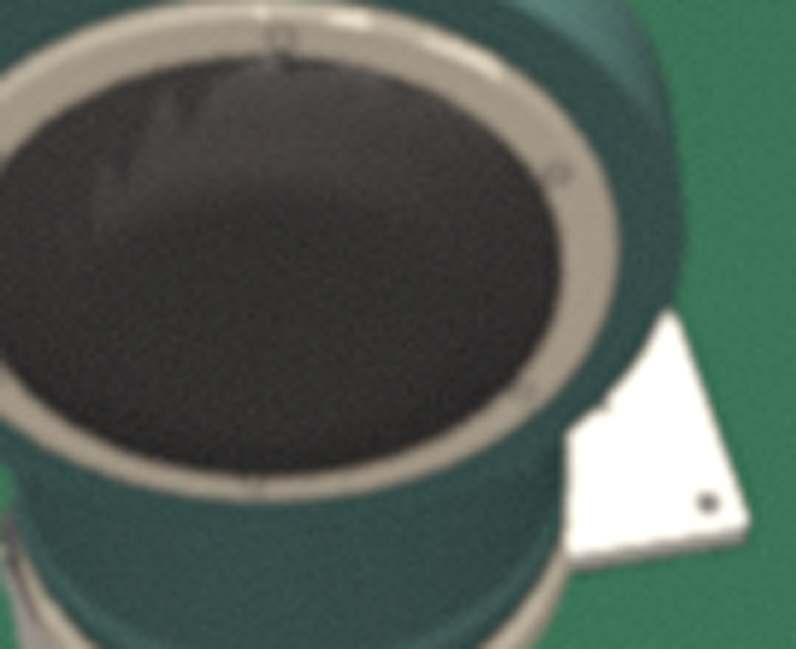

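View pics/t3.png

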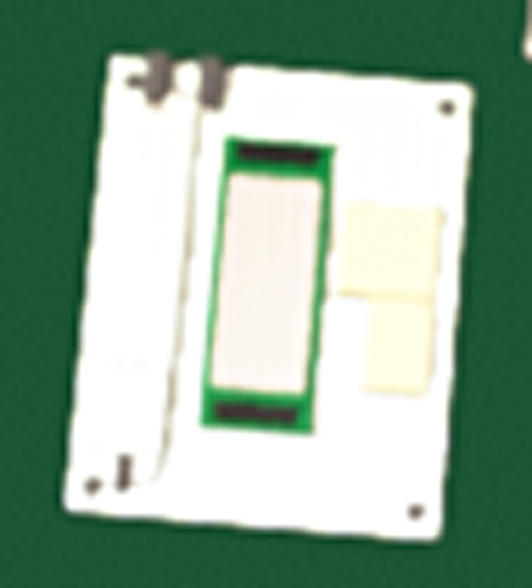

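In the wrist view the cream head top at (262..290, 198..237) falls on my predicted corners. The top view shows the gate straight and shut, with the tile unmoved. Now I'll grasp the spacer.

```bash
python3 - <<'E'
from h import *
robot.move_linear([.4659,-.2642,.085],velocity=.15)
r=robot.move_linear([.4659,-.2642,.055],velocity=.06,threshold=10)
robot.gripper_to(0.0)
s=robot.get_state();print(r,s['opening'],s['ee_pos'],s['force'],s['time'])
p=s['ee_pos'].copy();p[2]=.13
print(robot.move_linear(p,velocity=.1))
robot.move_linear(J(-14,-32.5,130),velocity=.2,frame=OJ)
i=robot.camera_info("wrist");im=robot.grab_frame("wrist")[:,:,::-1].copy();cv2.imwrite("pics/w4.png",im)
np.save("w4.npy",np.r_[np.ravel(i['rvec']),np.ravel(i['tvec'])])
cv2.imwrite("pics/s4.png",robot.grab_frame("side")[:,:,::-1])
s=robot.get_state();print(s['opening'],s['ee_pos'],s['force'],s['time'])
E
```

```text
False 0.02367989420608618 [ 0.46595519 -0.26426924  0.05511047] [-0.5458465   1.23261487  1.69644477] 12.7583
False
0.02401777393926878 [0.5634636  0.03457186 0.13000457] [-0.55037307 -0.16172442 -0.87162766] 15.4833
```

View pics/w4.png

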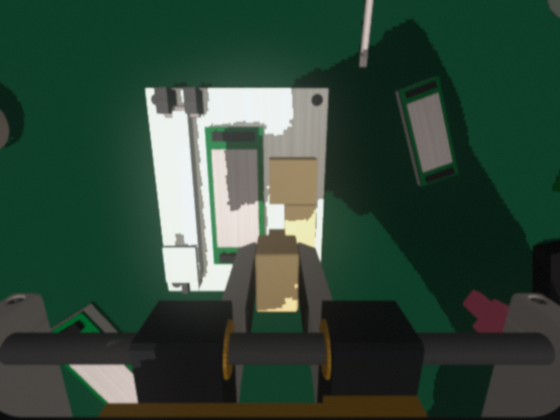

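View pics/s4.png

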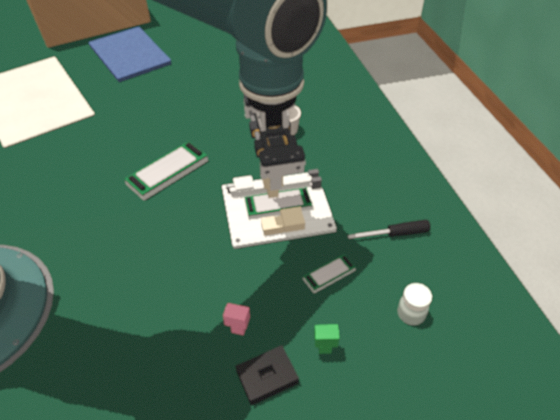

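The spacer is held (opening 24 mm, matching the head), upright and out of the stand. I'll check the gap and the spacer's offset in the jaws from this view.

```bash
python3 - <<'E'
from h import *
w=np.load("w4.npy");i=robot.camera_info("wrist");i['rvec']=w[:3];i['tvec']=w[3:]
im=cv2.imread("pics/w4.png")
jj=lambda u,z:np.round(JR.T@(onz(i,u,z)-JT)*1000,1)
print("tile edge",jj((265,150),.0215),jj((265,220),.0215),"thin",jj((285,215),.03),jj((285,225),.03),"junc",jj((285,205),.03))
pr=lambda x,y,z:np.round(proj(i,J(-14+x,-32.5+y,z))).astype(int)
tc=.13
for n,x,y,z in(("headtopfarL",18,12,tc+.013),("headtopfarR",18,-12,tc+.013),("headbotfarL",18,12,tc-.017),("headbotfarR",18,-12,tc-.017),("bladefoot",10,6,tc-.049),("bladefootR",10,-6,tc-.049)):
    print(n,pr(x,y,z*1000))
crop(im,190,140,350,320,3.3,"pics/c5.png")
E
```

```text
tile edge [ 47.  -23.8  21.5] [-17.9 -23.   21.5] thin [-10.3 -41.6  30. ] [-20.  -41.7  30. ] junc [ -0.9 -41.5  30. ]
headtopfarL [252 253]
headtopfarR [297 253]
headbotfarL [255 233]
headbotfarR [293 233]
bladefoot [267 227]
bladefootR [283 227]
```

View pics/c5.png

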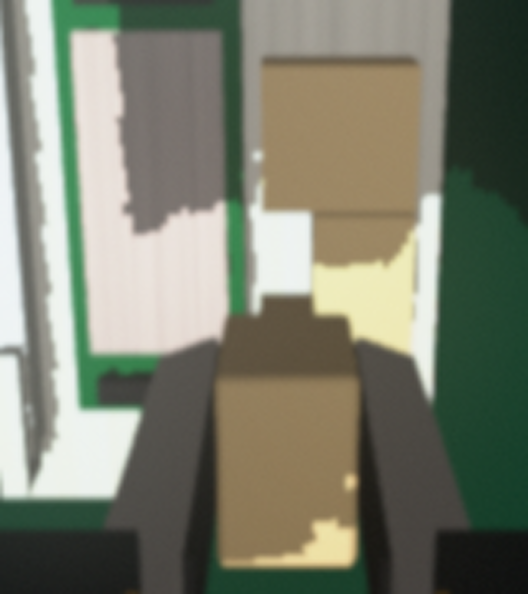

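The tile edge is at jig y -23 and the thin face at -41.7. The held blade sits about 1 mm towards -y of nominal, which I'll correct. Lowering now.

```bash
python3 - <<'E'
from h import *
robot.move_linear(J(-14,-31.9,85),velocity=.12)
s=robot.get_state();f0=s['force']
r=robot.move_linear(J(-14,-31.9,66),velocity=.05,threshold=5);s=robot.get_state();print(r,s['ee_pos'],np.round(s['force']-f0,1))
if not r:
    r=robot.move_linear(J(-14,-31.9,58),velocity=.015,threshold=5);s=robot.get_state();print(r,s['ee_pos'],np.round(s['force']-f0,1))
i=robot.camera_info("wrist");im=robot.grab_frame("wrist")[:,:,::-1].copy();cv2.imwrite("pics/w5.png",im)
crop(robot.grab_frame("side")[:,:,::-1],210,130,345,250,5,"pics/s5.png")
print(s['time'],s['opening'])
E
```

```text
False [0.56355619 0.03606542 0.06588765] [ 0.  -0.9 -0.2]
True [0.56367297 0.03597562 0.05905143] [-0.9 -0.1  7.8]
17.025 0.023513474025959356
```

View pics/w5.png

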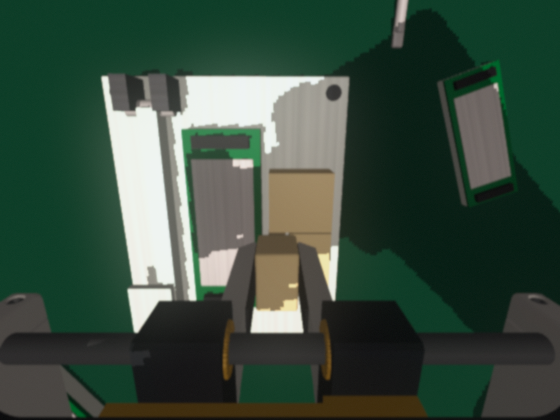

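View pics/s5.png

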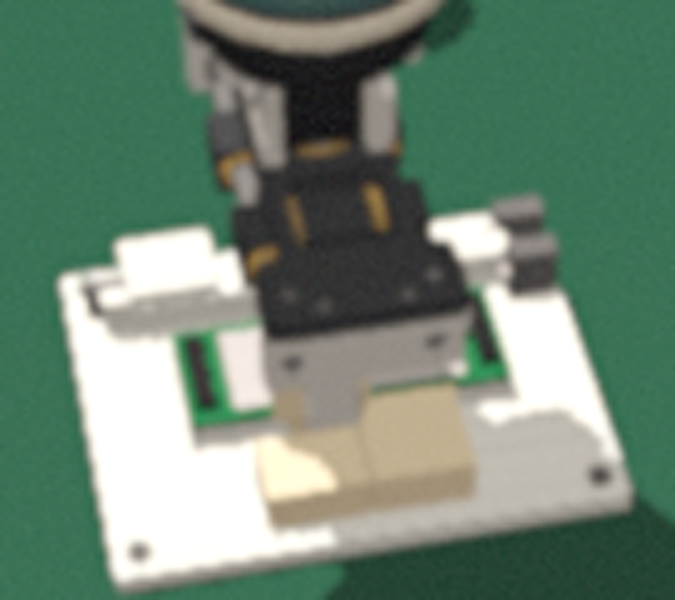

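The foot met the base plate exactly at the expected height (TCP 59.05 mm), so the blade is fully down. I'll lift it 0.4 mm to unload it and push.

```bash
python3 - <<'E'
from h import *
robot.move_linear(J(-14,-31.9,59.4),velocity=.02)
f0=robot.get_state()['force'];print(f0)
def st(r):
    s=robot.get_state();print(r,np.round(JR.T@(s['ee_pos']-JT)*1000,2),"F jig",np.round(JR.T@(s['force']-f0),2),np.round(s['moment'],2),round(s['time'],2))
r=robot.move_linear(J(-14,-18,59.4),velocity=.02,threshold=8);st(r)
if not r:
    r=robot.move_linear(J(-14,-10,59.4),velocity=.01,threshold=8);st(r)
i=robot.camera_info("wrist");im=robot.grab_frame("wrist")[:,:,::-1].copy();cv2.imwrite("pics/w6.png",im)
np.save("w6.npy",np.r_[np.ravel(i['rvec']),np.ravel(i['tvec'])])
crop(robot.grab_frame("side")[:,:,::-1],210,130,345,250,5,"pics/s6.png")
crop(robot.grab_frame("top")[:,:,::-1],205,165,300,270,5.6,"pics/t6.png")
st(0)
E
```

```text
[-0.45428868 -0.33419129 -0.87988175]
False [-13.95 -17.98  59.43] F jig [-0.55  0.37  0.11] [ 0.06 -0.03 -0.03] 18.22
True [-14.14 -14.47  59.11] F jig [ 1.03 -0.63  2.24] [-0.39 -0.09 -0.01] 18.73
0 [-14.11 -14.5   59.09] F jig [1.11 0.28 4.82] [-0.18  0.04 -0.05] 18.88
```

View pics/w6.png

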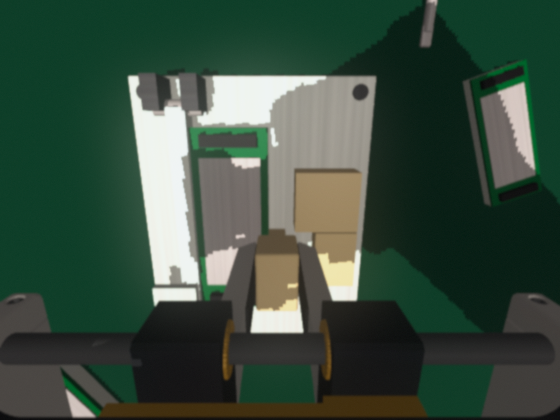

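View pics/s6.png

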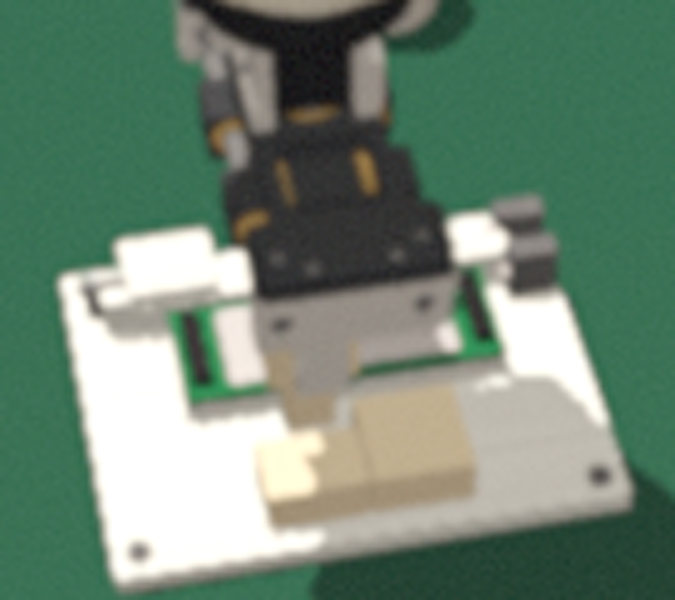

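The tile has met the gate, but the stop backed the push off to about 0 N. I'll step forward without a threshold and read the held force at each step.

```bash
python3 - <<'E'
from h import *
f0=np.array([-0.454,-0.334,-0.88])
def F():
    robot.pause(.15);s=robot.get_state();f=JR.T@(s['force']-f0)
    print(np.round(JR.T@(s['ee_pos']-JT)*1000,2),"F",np.round(f,2),"M",np.round(s['moment'],2),round(s['opening'],4),round(s['time'],2));return f
y=-14.5
robot.move_linear(J(-14,y,59.5),velocity=.01);F()
for k in range(8):
    y+=.3
    robot.move_linear(J(-14,y,59.5),velocity=.01);f=F();print(round(y,1))
    if f[1]<-9: break
E
```

```text
[-14.12 -14.49  59.38] F [-0.04 -0.6  -0.55] M [-0.11 -0.    0.05] 0.024 19.28
[-14.09 -14.44  59.42] F [-1.03 -3.48 -0.99] M [-0.82  0.2   0.04] 0.0238 19.68
-14.2
[-14.08 -14.38  59.41] F [-0.28 -4.18  0.01] M [-1.29  0.26  0.01] 0.0238 20.08
-13.9
[-14.09 -14.34  59.39] F [-1.37 -5.4   0.03] M [-1.67  0.35 -0.  ] 0.0237 20.48
-13.6
[-14.1  -14.29  59.38] F [ 0.18 -7.19  0.88] M [-1.99  0.33  0.02] 0.0236 20.88
-13.3
[-14.08 -14.26  59.41] F [-0.04 -8.45  0.78] M [-2.28  0.52 -0.05] 0.0239 21.28
-13.0
[-14.09 -14.22  59.4 ] F [-0.74 -9.75  1.63] M [-2.65  0.55  0.05] 0.0238 21.68
-12.7
```

It now holds about 10 N steadily. Next I'll check that the tile is flush and the spacer is upright.

```bash
python3 - <<'E'
from h import *
i=robot.camera_info("wrist");im=robot.grab_frame("wrist")[:,:,::-1].copy()
np.save("w7.npy",np.r_[np.ravel(i['rvec']),np.ravel(i['tvec'])]);cv2.imwrite("pics/w7.png",im)
crop(im,120,60,390,320,2.3,"pics/w7c.png")
crop(robot.grab_frame("side")[:,:,::-1],210,130,345,250,5.8,"pics/s7.png")
t=robot.grab_frame("top")[:,:,::-1];crop(t,205,165,300,270,5.6,"pics/t7.png")
E
```

```text
(no output)
```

View pics/w7c.png

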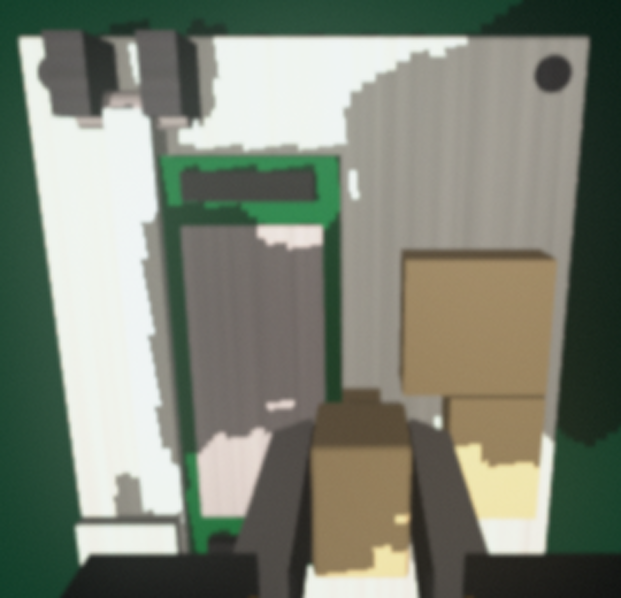

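View pics/s7.png

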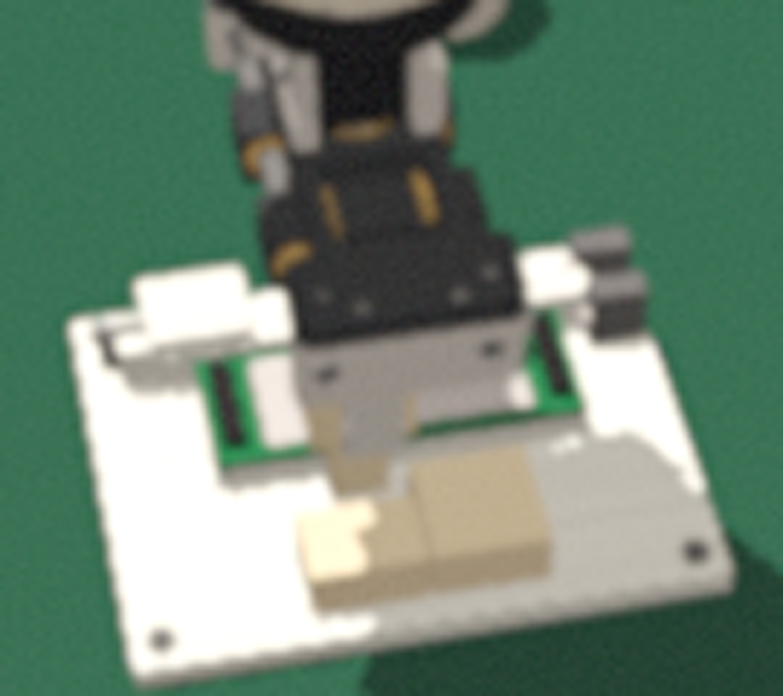

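View pics/t7.png

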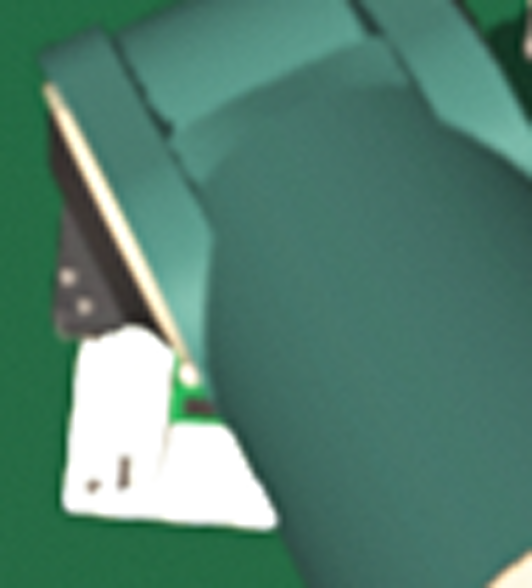

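```bash
python3 - <<'E'
from h import *
w=np.load("w7.npy");i=robot.camera_info("wrist");i['rvec']=w[:3];i['tvec']=w[3:]
im=cv2.imread("pics/w7.png").astype(int)
jj=lambda u,z:np.round(JR.T@(onz(i,u,z)-JT)*1000,1)
# green edges by rows
for r in list(range(132,232,10))+list(range(266,294,6)):
    g=(im[r,:,1]-im[r,:,2]>18)&(np.arange(560)>182)&(np.arange(560)<275)
    c=np.flatnonzero(g)
    if len(c): print(r,c.min(),c.max(),"L",jj((c.min()-.5,r),.023)[:2],"R",jj((c.max()+.5,r),.023)[:2])
E
```

```text
132 189 267 L [64.7 40.9] R [64.7 -9.1]
142 190 267 L [58.5 40.8] R [58.5 -9. ]
152 191 267 L [52.2 40.7] R [52.2 -9. ]
162 192 267 L [45.8 40.6] R [45.7 -8.9]
172 193 267 L [39.3 40.5] R [39.2 -8.9]
182 194 267 L [32.6 40.4] R [32.5 -8.8]
192 194 267 L [25.8 40.9] R [25.7 -8.7]
202 195 267 L [18.8 40.8] R [18.7 -8.7]
212 196 267 L [11.7 40.7] R [11.6 -8.6]
222 197 267 L [ 4.5 40.5] R [ 4.4 -8.5]
266 201 206 L [-29.1  40.3] R [-29.1  35.9]
272 201 206 L [-33.9  40.6] R [-33.9  36.3]
278 201 206 L [-38.8  41. ] R [-38.8  36.6]
284 202 208 L [-43.8  40.6] R [-43.8  35.4]
290 202 224 L [-48.8  41. ] R [-48.8  23.9]
```

The tile's gate edge sits at y = 40.4–41.0 mm with no trend from x = +65 to -49, so it is flush and square. One last force check, then I'll hand in.

```bash
python3 - <<'E'
from h import *
s=robot.get_state();print(np.round(JR.T@s['force'],2),s['tool_rot'][:,2],s['opening'],s['time'],JR.T@(s['ee_pos']-JT)*1000)
robot.pause(.4);s=robot.get_state();print(np.round(JR.T@s['force'],2))
print(robot.sign_off())
E
```

```text
[ -0.76 -10.16   1.35] [-0.00269128 -0.00303514 -0.99999177] 0.02395779446681062 21.8333 [-14.11381697 -14.20176696  59.40766195]
[ -0.86 -10.12   1.82]
the job is handed in; nothing more can be done
None
```

I shut the gate, put the cream spacer's blade into the gap in front of the thin block, and pushed the tile against the gate. I handed the job in at about 22 s, still holding and pressing.

- **Gate:** the fingers hit a hard stop with the tip at 34.1 mm, where the shut thumb plate should be at 34 mm. The pictures show it level with its tab at the rim.
- **Spacer:** the foot met the base plate at the expected height. I then lifted it about 0.4 mm to take the load off before pushing. It is held at 24 mm opening, and the tool is vertical to 0.3°.
- **Tile:** its gate edge measures 40.4–41.0 mm in jig y from x +65 to -49, against 40 mm nominal. There is no slope, so it is flush and square. The 0.4–1.0 mm excess is within the 2 mm calibration.
- **Push:** it holds steady at about 10 N. The first push, with a force threshold, eased back to almost nothing when it stopped, so I built the force up again in small steps.
- **Disagreements:** the side and top cameras differed by 2–5 mm in x. The wrist view agreed with the top camera, and I used that.
- **Not checked:** I saw no contact with the jar, screwdriver or cup, but I did not measure their positions again at the end. The arm hid most of the jig in the final top view.

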